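# Isolate the bench: switch off and draw the main fuse carrier

## Robot

A 6-joint arm with a two-finger parallel gripper is mounted at the origin on the work surface. World frame = base frame: x ahead of the robot, y to its left, z up, the work surface at z = 0. Lengths are in m, angles in rad, forces in N, time in s.
With the tool pointing down it reaches from about 0.3 to 0.825 m from the base axis. Payload 5.4 kg.
Tool frame: the origin (TCP) lies midway between the tips of the shut fingers; the grasp point (between the pads) lies 19 mm behind it; z points along the fingers, y is the line along which they close (so a half turn about z gives the same grasp; the last joint's range is limited). The gripper opens to 92 mm and grips with 3 to 60 N. Pads are 20 mm wide; open, the fingers measure 128 mm over their backs; the gripper's body (75 mm by 189 mm) begins 69 mm behind the grasp point.
Start: joints at [0.914, 0.158, 1.597, -0, 1.386, -0.21], TCP at [0.248, 0.519, 0.215] pointing down, gripper open.
Joint ranges: [-2.91, 2.91], [-0.94, 2.29], [0.18, 2.7], [-1.29, 4.43], [0.17, 2.64], [-3, 3]. Speed limits (rad/s): [2.57, 2.57, 3.14, 3.14, 3.14, 3.14].

## Interface

Orientations are given as [roll, pitch, yaw] about the fixed x, y, z axes, in that order (R = Rz(yaw) Ry(pitch) Rx(roll)).
In Python, from bench import env, viewer gives the robot as it stands.
- The arm moves only by the tool move_arm, never from a script. Its argument "motion" is a list of rows, each a list of 4 numbers: the shift along the tool's x, y, z each as a share of 150 mm, from -1 to 1, then the turn about the tool's z as a share of 2 pi rad, from -1 to 1. A call has 1 to 20 rows; each row is the pose to reach, as a shift and turn from the pose commanded when the call began, along the tool's axes at that moment, turning the shorter way round; what a row does not reach only later rows make up. A row lasts 1/10 s, in which the tool goes at most 50 mm and 8.59 degrees, less where a joint would pass 70% of its speed; a pose out of reach is approached as far as the arm can. A call with a number of a shift or a turn outside -1 to 1 is refused whole. A call with a gripper value outside its range is refused whole. "claw" is the finger opening in mm, from 0 to 91.9, set as the call begins (left out, the last holds). The fingers move at their own pace and stop on an object; "squeeze" is the grip in N (left out, the last holds). Time passes only in rows, so rows that repeat a pose let the fingers close. It gives the time, the measured TCP pose, the force, the opening and the grip force at its end, in the units of the state.
- env.sense(): the state, without advancing time (a new reading comes with each control period).
- viewer.capture(name): name is "scene" or "top"; returns (picture, depth): 420x560x3 uint8, red, green, blue; 420x560 float32, m along the optical axis (not along the pixel's ray), 0 where there is no reading.
- viewer.camera_model(name): a dict with "mtx" (3x3 intrinsics, pixels), "rvec" (rotation vector, rad) and "tvec" (3), from world to camera coordinates, as OpenCV has them. Camera axes: x right, y down, z forward; pixel columns grow to the right and rows downward; lengths in m; the calibration is good to about 2 mm. A picture is of the moment at which its call begins. camera_model takes no time and is no camera call.
- env.close_job(): hands the job in; it is judged then, once.
The state is a dict: "t": time; "q": joint angles; "qd": joint speeds; "effort": joint torques, N m; "tcp_pos": TCP position; "tcp_rot": TCP orientation; "force": force on the tool from outside, world axes, zero at the start; "wrist_torque": the same for the moment, N m; "grip_width": finger opening in m; "finger_force": force on a finger pad.
Only numpy, scipy, OpenCV 4.12 (cv2) and the standard library are available. Lean on these libraries where they do the work, as an engineer would, in place of code of your own. Each camera call takes 0.05 s, during which the arm holds its last target. There are 200 camera calls.

## Task

Make the bench supply dead: turn the rotary isolator on the sloping desk fully to off (a quarter turn anticlockwise), and only then pull the main fuse carrier, the largest of the three, straight out of its base. Lower it into the steel tray and let go there, do not drop it in; leave the isolator off, the two smaller carriers home and the other things on the bench where they are.

Things in the scene. Friction and masses are not known exactly. Their poses are not given: they have to be found in the camera images.
- isolator (a joint): rotary isolator handle at the end of the desk's sloping panel farther from the robot, beside the row of carriers. 0 = ON (handle in line with the slope), 1.5 rad = OFF (at its stop, handle level across the panel); grows anticlockwise seen by someone facing the panel; friction about 0.1 N m, stays where it is left
- isolator_grip (a point): fixed point on the isolator's axis, 43 mm out of the panel: the height to grip. z square out of the panel, x up the slope, y along the panel, away from the carriers; it does not turn with the handle. The black handle is a bar 66 mm long (37 mm one way from the axis, 29 the other), 16 mm wide, from 22 to 56 mm out of the panel, over a collar of radius 27 mm, 18 mm high
- main_centre (a point): main fuse carrier, the largest of three black pull-out carriers in a row on the panel, 75 mm apart, in any of the three places; point at its centre. z along its pull direction (out of the panel), x along its length (up the slope), y across. 86 mm high: two copper blades (22 mm long, 24 mm wide, at x = +-38, tips at z = -43 mm), body 110 x 36 mm (z -21 to +7), grip fin on top (z +7 to +43)
- main_grip (a point): point to pinch on the main carrier, same axes: on its grip fin, 14 mm below the fin's top, 29 mm above main_centre, 72 mm above the blade tips. The fin is 56 mm long (x), 18 mm wide (y), 36 mm high. 0.2 kg. Sprung contact jaws hold its blades: to draw it takes 12 to 18 N over the first 7 mm, then it snaps loose; the blades are clear of the base after 25 mm
- way_a_centre (a point): one of the two smaller fuse carriers, to be left home; point at its centre, axes like the main one. 74 mm high, body 80 x 28 x 22 mm, grip fin 40 mm long, 14 mm wide and 30 mm high
- way_b_centre (a point): the other smaller fuse carrier, same as way_a
- desk: fixed grey sloping desk, 360 mm wide (y), 208 mm deep (x), turned so that its low front looks left and a little towards the robot; origin on the bench under the panel's middle, x from its low front to its high back. The aluminium panel (360 x 240 mm) slopes up at 30 degrees from 40 mm high in front, its middle 100 mm high; what stands on it leans 30 degrees off vertical, towards the front
- light_bar (a point): middle of a slim light bar fixed over the row of carriers, 235 mm long (along the row), 20 mm wide, 12 mm deep, on two stalks from the panel's upper edge; it is 210 mm out of the panel and 100 mm up the slope from the carriers' axes, so straight above their grips: the hand cannot come straight down on them but only square to the panel
- tray: fixed open steel tray on the bench in front of the desk, to the robot's left, 200 (x) x 150 (y) x 25 mm, walls and floor 4 mm; origin under its centre on the bench
- meter: hand-held multimeter lying behind the desk, to the robot's right, 165 x 80 x 35 mm; origin at the centre of its underside; leave alone
- reel: solder reel standing on the far side of the bench, left of the desk, 64 mm diameter, 50 mm high; origin at the centre of its underside; leave alone
- driver_grip (a point): screwdriver, 190 mm long, 30 mm thick, lying on the bench between the desk and the tray; point on its handle; leave alone
Mind the look-alikes: they are no part of the job. Several things have the shape of the tray; the one meant has the colours described above.

How it is judged:
On the way, in this order (a step that is already met when the one before it is completed fails the run):
1. the isolator is turned off (at least 1.3 rad) while the main carrier is still home (value of joint isolator above 1.3 rad and distance of main_centre from where it was at the start of the episode below 0.008 m), for 0.1 s.
2. the main carrier is drawn out of its base in the fingers, with the isolator off (distance of main_centre from where it was at the start of the episode above 0.03 m and contact force between the fingers and main above 0.5 N and value of joint isolator above 1.3 rad), for 0.1 s.
3. the main carrier is lowered into the tray while held: its centre over the tray and less than 75 mm above the bench (x of main_centre in the frame of tray between -0.075 and 0.075 m and y of main_centre in the frame of tray between -0.06 and 0.06 m and z of main_centre in the frame of tray below 0.075 m and contact force between the fingers and main above 0.3 N), for 0.1 s.
At the end, for the whole second after the job is handed in: Isolator off (1.3 rad or more); main carrier released and still in the tray, standing or lying, its centre within 75 mm (x) and 60 mm (y) of the tray's middle and under 60 mm high; smaller carriers within 8 mm of home; meter, reel and screwdriver within 30 mm of their start (value of joint isolator above 1.3 rad and x of main_centre in the frame of tray between -0.075 and 0.075 m and y of main_centre in the frame of tray between -0.06 and 0.06 m and z of main_centre in the frame of tray below 0.06 m and contact force between main and tray above 0.3 N and linear speed of main below 0.03 m/s and distance of each of way_a_centre, way_b_centre from where it was at the start of the episode below 0.008 m and distance of each of meter, reel, driver_grip from where it was at the start of the episode below 0.03 m); the robot touches nothing.
It fails at once if a smaller carrier is drawn (moved more than 15 mm) (distance of any of way_a_centre, way_b_centre from where it was at the start of the episode above 0.015 m).
It fails at once if the meter, reel or screwdriver is pushed more than 50 mm (distance of any of meter, reel, driver_grip from where it was at the start of the episode above 0.05 m).
It also fails if it takes over 58 s, if anything falls off the work surface, if the arm or the gripper's body presses on something with over 40 N, if the wrist force passes 120 N, or if a joint passes its speed limit or range.

## Working session

There is one attempt and no reset: what is moved stays moved. The work goes in short steps, Python scripts to look and compute and a tool call to move; the robot and the scene stay as the last step left them, time stands still between calls to the robot, and variables do not carry over. Pictures are saved under pics/ and viewed, at most 10 in all, crops included, and the job is handed in when it is done.

Besides the shell and the picture viewer there is one more tool, called after "Emit:" as name(argument=value, ...), one argument or row to a line, values as JSON. move_arm: Moves the arm, as the interface text tells. Shift numbers are shares of 150 mm and turn numbers shares of 2 pi rad, none past 1 either way. Its arguments: {"type":"object","properties":{"motion":{"type":"array","items":{"type":"array","items":{"type":"number","minimum":-1,"maximum":1}}},"claw":{"type":"number"},"squeeze":{"type":"number"}},"required":["motion"]}

```bash
ls; mkdir -p pics; cat > h.py <<'E'
import numpy as np, cv2
from bench import env, viewer
def cam(n):
    m=viewer.camera_model(n); R=cv2.Rodrigues(np.array(m["rvec"],float))[0]
    return np.array(m["mtx"],float),R,np.array(m["tvec"],float).ravel()
def pts(n,d):
    K,R,t=cam(n); v,u=np.indices(d.shape)
    c=np.stack([(u-K[0,2])/K[0,0]*d,(v-K[1,2])/K[1,1]*d,d],-1)
    return (c-t)@R
def proj(n,P):
    K,R,t=cam(n); c=np.atleast_2d(P)@R.T+t; c=c@K.T; return c[:,:2]/c[:,2:]
E
python3 - <<'E'
from h import *
for n in("scene","top"):
    p,d=viewer.capture(n); cv2.imwrite(f"pics/{n}0.png",p[...,::-1]); np.savez(f"{n}0.npz",p=p,d=d)
    K,R,t=cam(n); print(n,K[0,0],-R.T@t,R[2])
print(env.sense())
E
```

```text
pics
scene 408.2593991153158 [1.19587761 0.55086441 0.96774381] [-0.62267272 -0.44809197 -0.64147663]
top 391.4818997298539 [0.33065794 0.02051977 1.43498508] [ 0.09852043 -0.00451748 -0.99512478]
{'t': 0.1, 'q': array([ 9.13897856e-01,  1.58966298e-01,  1.59809981e+00, -4.23777249e-05,
        1.38618566e+00, -2.10055184e-01]), 'qd': array([ 0.0002508 , -0.00338955, -0.00216687, -0.00036915,  0.00072873,
        0.00116211]), 'effort': array([ 1.02780708e-03, -3.86504889e+01, -3.22961318e+01,  7.04653538e-02,
        3.39066144e-02, -3.11161989e-05]), 'tcp_pos': array([0.24812732, 0.51808569, 0.21373171]), 'tcp_rot': array([-3.13996132e+00, -3.05220282e-04,  2.69475693e+00]), 'force': array([-0.0753486 ,  0.33710598, -0.66960522]), 'wrist_torque': array([-0.00302611,  0.03765242,  0.00698748]), 'finger_force': 0.0, 'grip_width': 0.0918660836626479}
```

View pics/scene0.png

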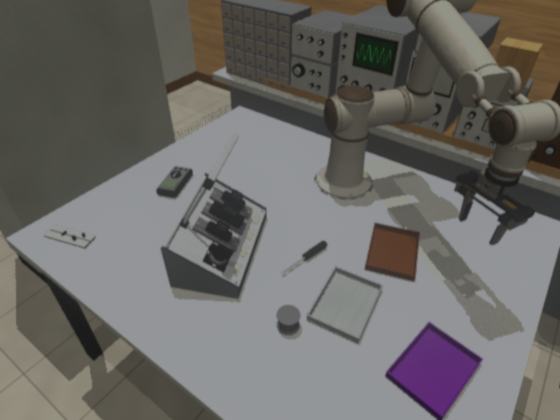

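View pics/top0.png

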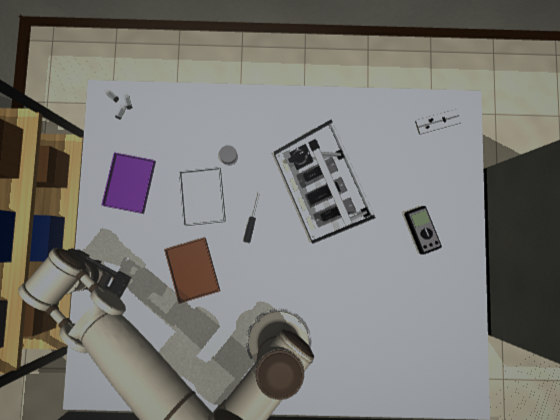

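```bash
cat > m.py <<'E'
from h import *
T=np.load("top0.npz"); S=np.load("scene0.npz")
PT=pts("top",T["d"]); PS=pts("scene",S["d"])
# panel plane: RANSAC on top cloud in desk window, tilt ~30deg
w=PT[115:250,265:385].reshape(-1,3); w=w[w[:,2]>0.03]
ws=PS[170:300,160:275].reshape(-1,3); ws=ws[ws[:,2]>0.03]; A=np.vstack([w,ws]); rng=np.random.default_rng(0); best=0
for _ in range(3000):
    a,b,c=A[rng.choice(len(A),3,0)]; n=np.cross(b-a,c-a); l=np.linalg.norm(n)
    if l<1e-6: continue
    n/=l; n*=np.sign(n[2])
    if abs(n[2]-.866)>.03: continue
    k=(abs((A-a)@n)<.003).sum()
    if k>best: best=k; N,a0=n,a
I=A[abs((A-a0)@N)<.004]; a0=I.mean(0); N=np.linalg.svd(I-a0,full_matrices=False)[2][2]; N*=np.sign(N[2])
yaw=np.arctan2(-N[1],-N[0]); print("N",N,"tilt",np.degrees(np.arccos(N[2])),"yaw(desk x)",np.degrees(yaw),len(I))
dx=np.array([np.cos(yaw),np.sin(yaw),0]);dy=np.array([-np.sin(yaw),np.cos(yaw),0]);u=np.cross(dy,N)
B=np.stack([u,dy,N])  # rows: panel axes
c=(I-a0)@B.T; r=cv2.minAreaRect(c[:,:2].astype(np.float32)); print("rect",r)
lo,hi=np.percentile(c,[.3,99.7],axis=0); print(lo,hi)
o=a0+B.T@np.array([(lo[0]+hi[0])/2,(lo[1]+hi[1])/2,0]); print("panel mid",o)
for name,X in(("top",A[:len(w)]),("scene",A[len(w):])):
    q=(X-o)@B.T; im=np.full((260,380),-1.)
    m=(abs(q[:,0])<.13)&(abs(q[:,1])<.19); q=q[m]
    print(name,"heights hist",np.histogram(q[:,2],np.arange(-.01,.25,.01))[0])
    np.save(name+"_q.npy",q)
np.savez("panel.npz",B=B,o=o)
for n,D,bx in(("top",T,(260,110,130,140)),("scene",S,(155,125,125,175))):
    x,y,ww,hh=bx; cv2.imwrite(f"pics/crop_{n}.png",cv2.resize(D["p"][y:y+hh,x:x+ww,::-1],None,fx=4 if n=="top" else 3.4,fy=4 if n=="top" else 3.4,interpolation=cv2.INTER_CUBIC))
# tray
m=(T["p"][160:232,172:232].astype(int).ptp(-1) if False else None)
E
python3 m.py; python3 -c "
import cv2;import numpy as np
a=cv2.imread('pics/crop_top.png');b=cv2.imread('pics/crop_scene.png');h=600
b=cv2.resize(b,(int(b.shape[1]*560/b.shape[0]),560));a=cv2.resize(a,(400,int(a.shape[0]*400/a.shape[1])))
c=np.zeros((600,800,3),np.uint8);c[:a.shape[0],:400]=a;c[:560,400:400+min(400,b.shape[1])]=b[:,:400];cv2.imwrite('pics/crops.png',c)"
```

```text
N [-0.20547755  0.45220477  0.8679227 ] tilt 29.78186572665693 yaw(desk x) -65.56340388078792 7408
rect ((-0.0025517866015434265, -0.02773299813270569), (0.3670227825641632, 0.24786058068275452), 89.76709747314453)
[-0.1241783  -0.20737497 -0.00386827] [0.11977938 0.1534671  0.00407749]
panel mid [ 0.55753104 -0.13334276  0.10018106]
top heights hist [1991 2896  494  106  263   88  134  103   75    8    6    8    4    7
    9    9    4    9    8    6    1   36  650    8    0]
scene heights hist [2399 2566  461  320  470  219  254  122   76   10    7   10    9   10
   11   10   12    7    0    0    0   18  171    0    0]
```

View pics/crops.png

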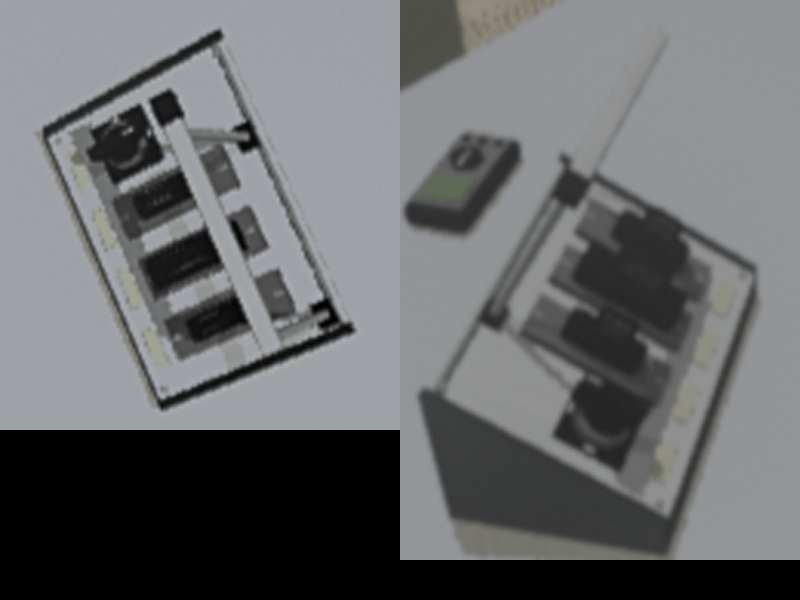

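```bash
cat > m2.py <<'E'
from h import *
z=np.load("panel.npz");B,o=z["B"],z["o"]
for n in("top","scene"):
    q=np.load(n+"_q.npy")
    print(n); 
    for lo,hi in((.03,.05),(.05,.066),(.066,.11),(.19,.25)):
        s=q[(q[:,2]>lo)&(q[:,2]<hi)]
        if lo<.1:
            H,e=np.histogram(s[:,1],np.arange(-.16,.2,.01)); print(lo,hi,dict(zip(np.round(e[:-1]*1e3).astype(int).tolist(),H.tolist())))
            lab=[(-.17,-.105),(-.105,-.03),(-.03,.04),(.06,.17)]
            lab=[(-.145,-.085),(-.07,-.01),(.01,.06),(.07,.17)]
            for a,b in lab:
                t=s[(s[:,1]>a)&(s[:,1]<b)]
                if len(t)>5: print("  ",a,b,len(t),np.round(t.min(0)*1e3),np.round(t.max(0)*1e3),np.round(np.median(t,0)*1e3))
        else: print("bar",np.round(np.percentile(s,[2,50,98],axis=0)*1e3))
T=np.load("top0.npz"); p=T["p"]; P=pts("top",T["d"])
# tray: raised walls (z>12mm) in window
w=P[158:235,170:235].reshape(-1,3); t=w[(w[:,2]>.014)&(w[:,2]<.04)]
r=cv2.minAreaRect(t[:,:2].astype(np.float32)); print("tray",r,len(t),np.percentile(t[:,2],[5,50,95]))
w=P[185:250,238:265].reshape(-1,3); t=w[(w[:,2]>.008)&(w[:,2]<.05)]; print("driver",t.mean(0),t.min(0),t.max(0))
w=P[140:170,215:242].reshape(-1,3); t=w[(w[:,2]>.04)]; print("reel",t.mean(0))
E
python3 m2.py
```

```text
top
0.03 0.05 {-160: 3, -150: 3, -140: 0, -130: 21, -120: 25, -110: 26, -100: 8, -90: 0, -80: 0, -70: 0, -60: 35, -50: 47, -40: 18, -30: 40, -20: 10, -10: 0, 0: 0, 10: 0, 20: 24, 30: 25, 40: 19, 50: 11, 60: 1, 70: 0, 80: 0, 90: 0, 100: 26, 110: 7, 120: 2, 130: 0, 140: 0, 150: 0, 160: 0, 170: 0, 180: 0}
   -0.145 -0.085 80 [ -37. -125.   30.] [ 31. -98.  49.] [   3. -113.   34.]
   -0.07 -0.01 150 [-53. -55.  30.] [ 58. -18.  49.] [-10. -43.  38.]
   0.01 0.06 79 [-37.  25.  30.] [107.  57.  50.] [ 3. 33. 35.]
   0.07 0.17 35 [-52. 104.  30.] [ 11. 123.  50.] [ -9. 107.  40.]
0.05 0.066 {-160: 3, -150: 2, -140: 0, -130: 0, -120: 32, -110: 22, -100: 0, -90: 0, -80: 0, -70: 0, -60: 0, -50: 10, -40: 5, -30: 1, -20: 0, -10: 0, 0: 0, 10: 0, 20: 0, 30: 34, 40: 19, 50: 6, 60: 0, 70: 0, 80: 0, 90: 0, 100: 23, 110: 54, 120: 5, 130: 0, 140: 0, 150: 0, 160: 0, 170: 0, 180: 0}
   -0.145 -0.085 54 [ -16. -119.   53.] [  21. -104.   64.] [   3. -111.   61.]
   -0.07 -0.01 16 [-21. -46.  52.] [ 30. -27.  66.] [ 23. -44.  61.]
   0.01 0.06 59 [-16.  31.  51.] [108.  60.  66.] [ 7. 39. 60.]
   0.07 0.
[... 1736 characters left out ...]
, -150: 0, -140: 0, -130: 0, -120: 0, -110: 0, -100: 0, -90: 0, -80: 0, -70: 0, -60: 0, -50: 9, -40: 42, -30: 39, -20: 0, -10: 0, 0: 0, 10: 0, 20: 0, 30: 0, 40: 0, 50: 1, 60: 37, 70: 0, 80: 0, 90: 0, 100: 0, 110: 0, 120: 0, 130: 0, 140: 0, 150: 0, 160: 0, 170: 0, 180: 0}
   -0.07 -0.01 90 [-29. -44.  66.] [ 25. -25.  77.] [ -1. -31.  72.]
bar [[ 87.  26. 205.]
 [ 98.  75. 215.]
 [109. 101. 218.]]
tray ((0.52171391248703, 0.27098700404167175), (0.21480202674865723, 0.19388876855373383), 7.515717506408691) 302 [0.01553349 0.02439086 0.02998297]
driver [0.41285988 0.10966241 0.0219078 ] [0.33976207 0.07002589 0.00804609] [0.55860616 0.15965429 0.03342233]
reel [0.65912061 0.19643415 0.06820986]
```

Emit:
move_arm(
  motion=[
    [0,0.34,0,0],
    [0,0.67,0,0],
    [0,1,0,0],
  ],
)

```text
t: 0.4
tcp_pos: [0.3137, 0.6548, 0.214]
tcp_rot: [-3.141, -0.0, 2.695]
force: [0.8, 0.1, 1.6]
grip_width: 0.0921
finger_force: 0.0
```

Emit:
move_arm(
  motion=[
    [0,0.34,0,0],
    [0,0.67,0,0],
    [0,1,0,0],
  ],
)

```text
t: 0.7
tcp_pos: [0.3679, 0.7665, 0.2148]
tcp_rot: [-3.14, -0.0, 2.695]
force: [1.4, 1.0, 0.1]
grip_width: 0.0919
finger_force: 0.0
```

Emit:
move_arm(
  motion=[
    [0,0.34,0,0],
    [0,0.67,0,0],
    [0,0.67,0,0],
    [0,0.67,0,0],
  ],
)

```text
t: 1.1
tcp_pos: [0.3857, 0.8035, 0.2004]
tcp_rot: [3.101, -0.0, 2.695]
force: [-0.6, -0.6, 0.5]
grip_width: 0.092
finger_force: 0.0
```

Emit:
move_arm(
  motion=[
    [0,-0.34,0,0],
    [0,-0.67,0,0],
    [0,-1,0,0],
    [0,-1,0,0],
  ],
)

```text
t: 1.5
tcp_pos: [0.327, 0.6796, 0.2012]
tcp_rot: [3.091, 0.002, 2.695]
force: [0.7, 0.3, 1.5]
grip_width: 0.0923
finger_force: 0.0
```

```bash
python3 - <<'E'
from h import *
for n in("top","scene"):
    D=np.load(n+"0.npz"); P=pts(n,D["d"])[D["d"]>0]
    m=(P[:,0]>-.3)&(P[:,0]<1.)&(P[:,1]<-.55)&(P[:,2]>.1)&(P[:,2]<2)
    q=P[m]; print(n,len(q)); 
    if len(q): print(np.percentile(q,[0,1,50,99,100],axis=0))
    P=P[P[:,2]<.05];P=P[P[:,2]>-.05]; print("table",np.percentile(P,[.5,99.5],axis=0))
E
```

```text
top 0
table [[-0.24230986 -0.74287205 -0.00691514]
 [ 0.94192549  0.74217241  0.04209863]]
scene 18050
[[-0.10866871 -1.13986168  0.10002999]
 [-0.08792983 -1.13207283  0.10431289]
 [ 0.3608868  -1.12271361  0.32843281]
 [ 0.6887771  -1.11327565  0.56770744]
 [ 0.73216227 -1.10500422  0.59250923]]
table [[-1.54715071 -2.18304758 -0.04008282]
 [ 0.9483088   0.74429414  0.04768467]]
```

Emit:
move_arm(
  motion=[
    [0,-0.2,-0.33,0],
    [0,-0.4,-0.67,0],
    [0,-0.6,-1,0],
    [0,-0.6,-1,0],
  ],
)

```text
t: 1.9
tcp_pos: [0.2849, 0.5926, 0.3527]
tcp_rot: [3.086, 0.003, 2.695]
force: [1.0, -0.3, 0.2]
grip_width: 0.0919
finger_force: 0.0
```

Emit:
move_arm(
  motion=[
    [-0.2,-0.11,-0.1,0.022],
    [-0.4,-0.22,-0.2,0.044],
    [-0.6,-0.33,-0.3,0.067],
    [-0.8,-0.44,-0.33,0.089],
    [-1,-0.55,-0.33,0.111],
  ],
)

```text
t: 2.4
tcp_pos: [0.3847, 0.451, 0.3942]
tcp_rot: [3.1, -0.029, 1.993]
force: [1.1, 0.3, 0.7]
grip_width: 0.0919
finger_force: 0.0
```

Emit:
move_arm(
  motion=[
    [-0.33,0,-0.2,0],
    [-0.67,0,-0.3,0],
    [-1,0,-0.4,0],
  ],
)

```text
t: 2.7
tcp_pos: [0.44, 0.3226, 0.4461]
tcp_rot: [3.101, -0.026, 1.999]
force: [0.9, 0.3, 0.3]
grip_width: 0.0917
finger_force: 0.0
```

Emit:
move_arm(
  motion=[
    [-0.33,0,-0.1,0],
    [-0.67,0,-0.1,0],
    [-1,0,-0.1,0],
  ],
)

```text
t: 3.0
tcp_pos: [0.501, 0.1873, 0.4569]
tcp_rot: [3.101, -0.024, 1.998]
force: [1.1, 0.3, 0.2]
grip_width: 0.0917
finger_force: 0.0
```

Emit:
move_arm(
  motion=[
    [-0.25,-0.2,0,0],
    [-0.5,-0.4,0,0],
    [-0.75,-0.65,0,0],
    [-0.9,-0.78,0,0],
  ],
)

```text
t: 3.4
tcp_pos: [0.4487, 0.0159, 0.4483]
tcp_rot: [3.104, -0.021, 1.996]
force: [0.3, 0.1, -0.4]
grip_width: 0.0918
finger_force: 0.0
```

Emit:
move_arm(
  motion=[
    [-0.25,-0.2,0,0],
    [-0.5,-0.4,0,0],
    [-0.75,-0.65,0,0],
    [-0.9,-0.78,0,0],
  ],
)

```text
t: 3.8
tcp_pos: [0.398, -0.1552, 0.4406]
tcp_rot: [3.107, -0.019, 1.996]
force: [1.0, 0.3, -0.3]
grip_width: 0.0918
finger_force: 0.0
```

Emit:
move_arm(
  motion=[
    [-0.25,-0.2,0,0],
    [-0.5,-0.4,0,0],
    [-0.75,-0.65,0,0],
    [-0.9,-0.78,0,0],
  ],
)

```text
t: 4.2
tcp_pos: [0.3474, -0.3265, 0.4332]
tcp_rot: [3.11, -0.019, 1.995]
force: [0.1, 0.6, -0.5]
grip_width: 0.0919
finger_force: 0.0
```

Emit:
move_arm(
  motion=[
    [-0.25,-0.2,0,0],
    [-0.5,-0.4,0,0],
    [-0.75,-0.65,0,0],
    [-0.9,-0.78,0,0],
  ],
)

```text
t: 4.6
tcp_pos: [0.2967, -0.4977, 0.426]
tcp_rot: [3.111, -0.02, 1.996]
force: [-0.1, 1.0, 0.8]
grip_width: 0.092
finger_force: 0.0
```

Emit:
move_arm(
  motion=[
    [-0.33,-0.2,-0.1,0],
    [-0.67,-0.4,-0.2,0],
    [-1,-0.4,-0.2,0],
  ],
)

```text
t: 4.9
tcp_pos: [0.2977, -0.6398, 0.4532]
tcp_rot: [3.112, -0.016, 1.995]
force: [0.3, -0.7, 1.7]
grip_width: 0.0921
finger_force: 0.0
```

Emit:
move_arm(
  motion=[
    [-0.33,0,-0.1,0],
    [-0.67,0,-0.2,0],
    [-1,0,-0.2,0],
  ],
)

```text
t: 5.2
tcp_pos: [0.329, -0.7047, 0.4414]
tcp_rot: [3.109, -0.001, 1.996]
force: [-0.4, -0.6, 0.6]
grip_width: 0.092
finger_force: 0.0
```

Emit:
move_arm(
  motion=[
    [-0.33,0,0,0],
    [-0.67,0,0,0],
    [-1,0,0,0],
    [-1,0,0,0],
    [-1,0,0,0],
  ],
)

```text
t: 5.7
tcp_pos: [0.3462, -0.7411, 0.3951]
tcp_rot: [3.109, 0.043, 1.996]
force: [0.4, -0.0, -0.0]
grip_width: 0.0919
finger_force: 0.0
```

Emit:
move_arm(
  motion=[
    [-1,0,-1,0],
    [-1,0,-1,0],
    [-1,0,-1,0],
    [-1,0,-1,0],
  ],
)

```text
t: 6.1
tcp_pos: [0.3386, -0.7317, 0.4397]
tcp_rot: [3.109, 0.082, 1.994]
force: [-0.4, -0.5, 0.1]
grip_width: 0.0919
finger_force: 0.0
```

Emit:
move_arm(
  motion=[
    [-1,0,-0.5,0],
    [-1,0,-0.5,0],
    [-1,0,-0.5,0],
    [-1,0,-0.5,0],
  ],
)

```text
t: 6.5
tcp_pos: [0.3417, -0.7419, 0.442]
tcp_rot: [3.107, 0.117, 1.993]
force: [0.2, 0.3, 1.0]
grip_width: 0.0921
finger_force: 0.0
```

Emit:
move_arm(
  motion=[
    [-1,0,-0.6,0],
    [-1,0,-0.6,0],
    [-1,0,-0.6,0],
    [-1,0,-0.6,0],
    [-1,0,-0.6,0],
    [-1,0,-0.6,0],
    [-1,0,-0.6,0],
    [-1,0,-0.6,0],
    [-1,0,-0.6,0],
    [-1,0,-0.6,0],
    [-1,0,-0.6,0],
    [-1,0,-0.6,0],
    [-1,0,-0.6,0],
    [-1,0,-0.6,0],
    [-1,0,-0.6,0],
    [-1,0,-0.6,0],
  ],
)

```text
t: 8.1
tcp_pos: [0.3404, -0.7439, 0.4623]
tcp_rot: [3.107, 0.157, 1.992]
force: [-0.7, -0.4, 0.1]
grip_width: 0.0918
finger_force: 0.0
```

Emit:
move_arm(
  motion=[
    [-1,0,-0.6,0],
    [-1,0,-0.6,0],
    [-1,0,-0.6,0],
  ],
)

```text
t: 8.4
tcp_pos: [0.3401, -0.7467, 0.4814]
tcp_rot: [3.107, 0.199, 1.99]
force: [-0.3, -0.6, 1.0]
grip_width: 0.0918
finger_force: 0.0
```

Emit:
move_arm(
  motion=[
    [-1,0,-0.3,0],
    [-1,0,-0.3,0],
    [-1,0,-0.3,0],
  ],
)

```text
t: 8.7
tcp_pos: [0.3461, -0.7615, 0.4774]
tcp_rot: [3.106, 0.236, 1.989]
force: [-0.6, 0.3, 0.6]
grip_width: 0.0921
finger_force: 0.0
```

Emit:
move_arm(
  motion=[
    [-1,0,0,0],
    [-1,0,0,0],
    [-1,0,0,0],
  ],
)

```text
t: 9.0
tcp_pos: [0.3582, -0.7877, 0.4529]
tcp_rot: [3.105, 0.274, 1.987]
force: [-0.2, -0.2, 0.5]
grip_width: 0.092
finger_force: 0.0
```

Emit:
move_arm(
  motion=[
    [-1,0,-1,0],
    [-1,0,-1,0],
    [-1,0,-1,0],
  ],
)

```text
t: 9.3
tcp_pos: [0.3469, -0.7686, 0.5133]
tcp_rot: [3.105, 0.32, 1.986]
force: [0.1, -0.6, 0.1]
grip_width: 0.0918
finger_force: 0.0
```

Emit:
move_arm(
  motion=[
    [-0.6,-0.4,-0.3,0],
    [-0.7,-0.8,-0.3,0],
    [-1,-1,-0.3,0],
    [-1,-1,-0.3,0],
  ],
)

```text
t: 9.7
tcp_pos: [0.2593, -0.8142, 0.5135]
tcp_rot: [3.109, 0.355, 1.983]
force: [0.1, 0.1, -0.0]
grip_width: 0.092
finger_force: 0.0
```

Emit:
move_arm(
  motion=[
    [-1,0,-0.3,0],
    [-1,0,-0.3,0],
    [-1,0,-0.3,0],
  ],
)

```text
t: 10.0
tcp_pos: [0.2753, -0.8184, 0.5235]
tcp_rot: [3.111, 0.396, 1.985]
force: [0.5, 0.2, -0.1]
grip_width: 0.092
finger_force: 0.0
```

Emit:
move_arm(
  motion=[
    [-1,0,-0.5,0],
    [-1,0,-0.5,0],
    [-1,0,-0.5,0],
  ],
)

```text
t: 10.3
tcp_pos: [0.2793, -0.8122, 0.5524]
tcp_rot: [3.115, 0.438, 1.983]
force: [0.3, 0.5, 0.5]
grip_width: 0.0918
finger_force: 0.0
```

Emit:
move_arm(
  motion=[
    [-1,-0.4,-0.4,0],
    [-1,-0.4,-0.4,0],
    [-1,-0.4,-0.4,0],
  ],
)

```text
t: 10.6
tcp_pos: [0.2479, -0.8246, 0.5688]
tcp_rot: [3.119, 0.477, 1.979]
force: [-0.6, 0.0, 0.3]
grip_width: 0.0919
finger_force: 0.0
```

Emit:
move_arm(
  motion=[
    [-1,-0.4,-0.2,0],
    [-1,-0.4,-0.2,0],
    [-1,-0.4,-0.2,0],
  ],
)

```text
t: 10.9
tcp_pos: [0.2258, -0.8433, 0.5725]
tcp_rot: [3.124, 0.516, 1.978]
force: [0.4, -0.1, 0.3]
grip_width: 0.0916
finger_force: 0.0
```

```bash
cat > g.py <<'E'
from h import *
from scipy.spatial.transform import Rotation as Ro
z=np.load("panel.npz");B,o=z["B"],z["o"]
s=env.sense(); Rt=Ro.from_euler("xyz",s["tcp_rot"]).as_matrix(); p=s["tcp_pos"]
pq=B@(p-o); A=B@Rt   # tool axes in panel coords as columns
def show():
    print("t",s["t"],"tcp panel mm",np.round(pq*1e3,1),"force panel",np.round(B@s["force"],1),"grip",s["grip_width"],s["finger_force"]); print(np.round(A,3)); print("q",np.round(s["q"],2))
def to(u,y,n,world=False):
    d=np.array([u,y,n])/1e3-pq; print("to",(u,y,n),"shares",np.round(A.T@d/.15,3),"mm",np.round(A.T@d*1e3,1))
def tow(P): print("toW",P,"shares",np.round(Rt.T@(np.array(P)-p)/.15,3))
E
python3 -c "
from g import *
show(); to(1,-36,200)
print(np.round(o,4))"
```

```text
t 10.9 tcp panel mm [ 676.4 -595.7  157. ] force panel [0.4 0.3 0.1] grip 0.0915594364637839 0.0
[[-1.     0.017 -0.004]
 [ 0.017  1.     0.008]
 [ 0.004  0.008 -1.   ]]
q [-1.52  0.75  0.18  0.19  1.72 -1.85]
to (1, -36, 200) shares [ 4.565  3.658 -0.239] mm [684.8 548.8 -35.9]
[ 0.5575 -0.1333  0.1002]
```

Emit:
move_arm(
  motion=[
    [0.23,0.23,0,0],
    [0.47,0.47,0,0],
    [0.7,0.7,0,0],
    [0.93,0.95,0,0],
  ],
)

```text
t: 11.3
tcp_pos: [0.294, -0.7029, 0.5173]
tcp_rot: [3.123, 0.516, 1.979]
force: [1.4, 0.1, 0.6]
grip_width: 0.0922
finger_force: 0.0
```

Emit:
move_arm(
  motion=[
    [0.23,0.23,-0.1,0],
    [0.47,0.47,-0.2,0],
    [0.7,0.7,-0.35,0],
    [0.93,0.95,-0.5,0],
  ],
)

```text
t: 11.7
tcp_pos: [0.356, -0.5128, 0.5159]
tcp_rot: [3.124, 0.516, 1.979]
force: [0.9, -0.0, 1.0]
grip_width: 0.0915
finger_force: 0.0
```

Emit:
move_arm(
  motion=[
    [0.23,0.23,-0.12,0],
    [0.47,0.47,-0.25,0],
    [0.7,0.7,-0.35,0],
    [0.93,0.95,-0.5,0],
  ],
)

```text
t: 12.1
tcp_pos: [0.4177, -0.3229, 0.5137]
tcp_rot: [3.124, 0.516, 1.979]
force: [0.7, 0.4, -0.8]
grip_width: 0.0918
finger_force: 0.0
```

```bash
python3 -c "
from g import *
show(); to(-21,114,200)"
```

```text
t 12.1 tcp panel mm [ 305.  -205.7  301.9] force panel [-0.5  0.8 -0.7] grip 0.09183605745583913 0.0
[[-1.     0.016 -0.004]
 [ 0.016  1.     0.009]
 [ 0.004  0.009 -1.   ]]
q [-0.78 -0.34  1.57 -0.17  1.43 -1.22]
to (-21, 114, 200) shares [2.204 2.09  0.706] mm [330.6 313.5 106. ]
```

Emit:
move_arm(
  motion=[
    [0.25,0.23,-0.05,0],
    [0.5,0.47,-0.1,0],
    [0.73,0.7,-0.1,0],
  ],
)

```text
t: 12.4
tcp_pos: [0.472, -0.1887, 0.4769]
tcp_rot: [3.122, 0.519, 1.979]
force: [0.3, -1.2, -0.8]
grip_width: 0.0922
finger_force: 0.0
```

Emit:
move_arm(
  motion=[
    [0.25,0.23,0,0],
    [0.5,0.47,0,0],
    [0.73,0.7,0,0],
  ],
)

```text
t: 12.7
tcp_pos: [0.5294, -0.06, 0.4235]
tcp_rot: [3.124, 0.517, 1.98]
force: [0.8, -1.0, 0.8]
grip_width: 0.0919
finger_force: 0.0
```

Emit:
move_arm(
  motion=[
    [0.25,0.23,0,0],
    [0.5,0.47,0,0],
    [0.73,0.7,0,0],
    [0.73,0.7,0,0],
  ],
)

```text
t: 13.1
tcp_pos: [0.5873, 0.0721, 0.3658]
tcp_rot: [3.133, 0.513, 1.989]
force: [-0.7, -1.3, 0.5]
grip_width: 0.0916
finger_force: 0.0
```

```bash
cat >> m2.py <<'E'
print("collar")
for n in("top","scene"):
    q=np.load(n+"_q.npy"); s=q[(q[:,2]>.012)&(q[:,2]<.021)&(q[:,1]>.075)&(q[:,1]<.16)&(abs(q[:,0])<.09)]
    print(n,len(s),np.round(np.percentile(s,[3,50,97],axis=0)*1e3)); k=cv2.minEnclosingCircle((s[:,:2]*1e3).astype(np.float32)); print(k)
E
python3 m2.py | sed -n '/collar/,$p'; python3 -c "
from g import *
show(); to(-21,114,100)
p,d=viewer.capture('scene'); np.savez('s1.npz',p=p,d=d)
cv2.imwrite('pics/s1.png',cv2.resize(p[60:340,80:400,::-1],None,fx=2,fy=2))"
```

```text
collar
top 68 [[-46.  88.  13.]
 [-23. 100.  18.]
 [ -2. 138.  21.]]
((-23.080350875854492, 114.04991912841797), 29.986677169799805)
scene 87 [[-55. 119.  13.]
 [-32. 131.  17.]
 [ -9. 141.  21.]]
((-31.9400634765625, 120.67601776123047), 25.89551544189453)
t 13.1 tcp panel mm [-19.7 112.1 317.3] force panel [ 1.1 -1.2 -0.1] grip 0.0915657955860741 0.0
[[-1.     0.007 -0.007]
 [ 0.007  1.     0.005]
 [ 0.007  0.005 -1.   ]]
q [ 0.18  0.08  1.47 -0.5   1.46 -0.22]
to (-21, 114, 100) shares [-0.002  0.005  1.449] mm [ -0.3   0.8 217.4]
```

View pics/s1.png

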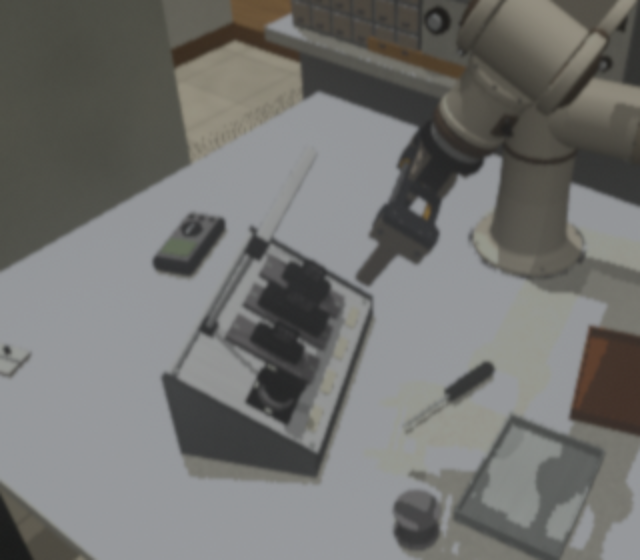

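Emit:
move_arm(
  motion=[
    [0.02,0.01,0.33,0],
    [0.02,0.01,0.67,0],
    [0.02,0.01,1,0],
    [0.02,0.01,1,0],
  ],
  claw=50,
)

```text
t: 13.55
tcp_pos: [0.6157, 0.0002, 0.2331]
tcp_rot: [3.136, 0.513, 1.981]
force: [-1.3, 0.6, 0.3]
grip_width: 0.0618
finger_force: 0.0
```

```bash
python3 -c "
from g import *
show(); to(-23,114,27)"
```

```text
t 13.55 tcp panel mm [-18.6 108.2 163.8] force panel [-0.8 -0.9  0.8] grip 0.06183990782591845 0.0
[[-1.     0.014 -0.007]
 [ 0.014  1.    -0.003]
 [ 0.007 -0.003 -1.   ]]
q [ 0.04  0.16  1.64 -0.51  1.19 -0.21]
to (-23, 114, 27) shares [0.023 0.041 0.912] mm [  3.5   6.1 136.8]
```

Emit:
move_arm(
  motion=[
    [0.02,0.02,0.2,0],
    [0.02,0.02,0.4,0],
    [0.02,0.02,0.4,0],
    [0.02,0.02,0.4,0],
  ],
)

```text
t: 13.95
tcp_pos: [0.6344, -0.0195, 0.1887]
tcp_rot: [3.122, 0.518, 1.978]
force: [-0.5, -0.3, 0.2]
grip_width: 0.0499
finger_force: 0.0
```

```bash
python3 -c "
from g import *
show(); to(-23,114,27)"
```

```text
t 13.95 tcp panel mm [-18.4 117.1 112.5] force panel [ 0.1 -0.6  0.1] grip 0.04990299212265753 0.0
[[-1.     0.017 -0.002]
 [ 0.017  1.     0.01 ]
 [ 0.002  0.01  -1.   ]]
q [ 0.01  0.23  1.66 -0.53  1.08 -0.19]
to (-23, 114, 27) shares [ 0.03  -0.027  0.57 ] mm [ 4.4 -4.1 85.5]
```

Emit:
move_arm(
  motion=[
    [0.03,-0.03,0.2,0],
    [0.03,-0.03,0.4,0],
    [0.03,-0.03,0.57,0],
    [0.03,-0.03,0.57,0],
    [0.03,-0.03,0.57,0],
  ],
)

```text
t: 14.45
tcp_pos: [0.6476, -0.0552, 0.1123]
tcp_rot: [3.121, 0.518, 1.978]
force: [-0.6, -0.2, 1.3]
grip_width: 0.0498
finger_force: 0.0
```

Emit:
move_arm(
  motion=[
    [0,0,0,0],
    [0,0,0,0],
    [0,0,0,0],
    [0,0,0,0],
    [0,0,0,0],
  ],
  claw=0,
  squeeze=10,
)

```text
t: 14.95
tcp_pos: [0.6481, -0.0551, 0.1107]
tcp_rot: [3.119, 0.518, 1.979]
force: [4.8, 1.2, -0.4]
grip_width: 0.0161
finger_force: 10.0
```

```bash
python3 -c "
from g import *
show(); to(-23,114,27)"
```

```text
t 14.95 tcp panel mm [-24.  114.8  25.9] force panel [ 0.6  4.9 -0.8] grip 0.01609424506237891 9.953858703374863
[[-1.     0.016 -0.002]
 [ 0.016  1.     0.013]
 [ 0.002  0.013 -1.   ]]
q [-0.05  0.34  1.69 -0.57  0.93 -0.16]
to (-23, 114, 27) shares [-0.007 -0.005 -0.007] mm [-1.  -0.8 -1.1]
```

Emit:
move_arm(
  motion=[
    [0,0,0,-0.02],
    [0,0,0,-0.04],
    [0,0,0,-0.06],
    [0,0,0,-0.08],
    [0,0,0,-0.1],
    [0,0,0,-0.12],
    [0,0,0,-0.12],
  ],
  squeeze=25,
)

```text
t: 15.65
tcp_pos: [0.6507, -0.0526, 0.1101]
tcp_rot: [-2.79, 0.387, 2.813]
force: [17.8, 7.8, -9.0]
grip_width: 0.0159
finger_force: 24.9
```

```bash
python3 -c "
from g import *
show()
print(s['wrist_torque'])"
```

```text
t 15.65 tcp panel mm [-25.4 118.2  26. ] force panel [-4.3 19.4 -7.9] grip 0.01594855249434758 24.926598072052002
[[-0.738 -0.674 -0.003]
 [-0.674  0.738  0.021]
 [-0.012  0.018 -1.   ]]
q [-0.05  0.34  1.69 -0.57  0.92 -0.92]
[ 1.79727575 -1.67722018  1.29962987]
```

Emit:
move_arm(
  motion=[
    [0,0.03,0,-0.02],
    [0,0.04,0,-0.04],
    [0,0.05,0,-0.06],
    [0,0.055,0,-0.08],
    [0,0.055,0,-0.1],
    [0,0.055,0,-0.12],
    [0,0.055,0,-0.122],
  ],
)

```text
t: 16.35
tcp_pos: [0.6511, -0.049, 0.1083]
tcp_rot: [-2.625, 0.042, -2.767]
force: [2.9, 0.2, 2.1]
grip_width: 0.0159
finger_force: 25.0
```

```bash
python3 -c "
from g import *
show()
print(s['wrist_torque'])"
```

```text
t 16.35 tcp panel mm [-29.  120.1  25.9] force panel [1.9 2.8 1.3] grip 0.015873583811940133 25.026041865348816
[[-0.066 -0.998 -0.001]
 [-0.998  0.066  0.011]
 [-0.011  0.002 -1.   ]]
q [-0.04  0.35  1.68 -0.57  0.94 -1.67]
[-0.13797532 -0.30744351 -0.27160558]
```

Emit:
move_arm(
  motion=[
    [0,0,0,0],
    [0,0,0,0],
    [0,0,0,0],
    [0,0,0,0],
  ],
  claw=50,
)

```text
t: 16.75
tcp_pos: [0.6495, -0.0487, 0.1065]
tcp_rot: [-2.627, 0.04, -2.768]
force: [-1.0, -1.0, -0.3]
grip_width: 0.0456
finger_force: 0.0
```

Emit:
move_arm(
  motion=[
    [0,0,-0.2,0],
    [0,0,-0.5,0],
    [0,0,-0.83,0],
    [0,0,-0.83,0],
  ],
)

```text
t: 17.15
tcp_pos: [0.6266, 0.0092, 0.2232]
tcp_rot: [-2.622, 0.052, -2.765]
force: [1.4, -0.3, 1.5]
grip_width: 0.0498
finger_force: 0.0
```

Emit:
move_arm(
  motion=[
    [0.1,0,0,0.023],
    [0.2,0,0,0.046],
    [0.4,-0.05,0,0.07],
    [0.5,-0.1,0,0.093],
    [0.6,-0.1,0,0.116],
    [0.7,-0.15,0,0.14],
    [0.8,-0.2,0,0.163],
    [0.9,-0.2,0,0.186],
    [1,-0.2,0,0.21],
    [1,-0.2,0,0.23],
    [1,-0.2,0,0.242],
    [1,-0.2,0,0.242],
  ],
)

```text
t: 18.35
tcp_pos: [0.4926, -0.0726, 0.2233]
tcp_rot: [3.124, 0.516, 1.979]
force: [-0.6, 0.7, -1.4]
grip_width: 0.0502
finger_force: 0.0
```

```bash
python3 -c "
from g import *
show(); to(0,-36,110)
p,d=viewer.capture('scene'); np.savez('s2.npz',p=p,d=d)
p2,d2=viewer.capture('top'); np.savez('t2.npz',p=p2,d=d2)
a=cv2.resize(p[120:310,150:290,::-1],(400,543)); b=cv2.resize(p2[105:265,260:380,::-1],(400,533)); c=np.zeros((560,800,3),np.uint8); c[:543,:400]=a; c[:533,400:]=b
cv2.imwrite('pics/s2.png',c)"
```

```text
t 18.35 tcp panel mm [-10.1 -34.  147.7] force panel [-1.5 -0.2 -0.8] grip 0.050217105424937125 0.0
[[-1.     0.016 -0.003]
 [ 0.016  1.     0.008]
 [ 0.003  0.008 -1.   ]]
q [-0.12 -0.21  2.02 -0.49  1.09 -0.35]
to (0, -36, 110) shares [-0.069 -0.014  0.251] mm [-10.3  -2.1  37.7]
```

View pics/s2.png

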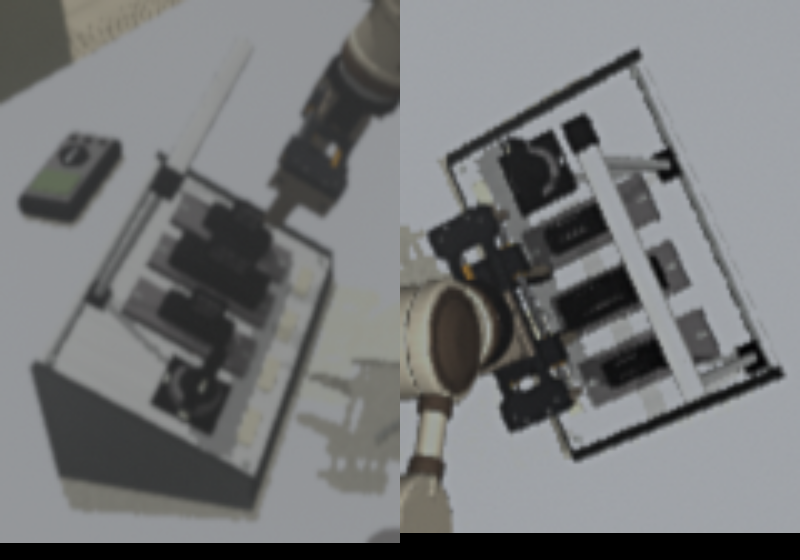

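```bash
python3 -c "
from h import *
z=np.load('panel.npz');B,o=z['B'],z['o']
for n,f in(('top','t2'),('scene','s2')):
    D=np.load(f+'.npz'); q=(pts(n,D['d']).reshape(-1,3)-o)@B.T
    s=q[(q[:,2]>.046)&(q[:,2]<.062)&(q[:,1]>.06)&(q[:,1]<.17)&(q[:,0]>-.08)&(q[:,0]<.04)]*1e3
    print(n,len(s),np.round(np.percentile(s,[3,50,97],axis=0)),cv2.minAreaRect(s[:,:2].astype(np.float32)))
    s=q[(q[:,2]>.066)&(q[:,2]<.08)&(q[:,1]>-.06)&(q[:,1]<-.01)&(abs(q[:,0])<.05)]*1e3
    if len(s): print('fin',len(s),np.round(np.percentile(s,[3,50,97],axis=0)))
"
```

```text
top 91 [[-34.  87.  48.]
 [-25. 118.  54.]
 [-18. 147.  60.]] ((-27.61135482788086, 116.68232727050781), (63.858211517333984, 19.275419235229492), 86.44012451171875)
fin 90 [[-22. -45.  66.]
 [  5. -37.  73.]
 [ 28. -28.  77.]]
scene 112 [[-39.  91.  47.]
 [-31. 125.  55.]
 [-23. 152.  58.]] ((-31.355710983276367, 120.46540832519531), (64.82723999023438, 15.973005294799805), 85.40817260742188)
fin 97 [[-27. -42.  67.]
 [ -1. -31.  72.]
 [ 24. -24.  75.]]
```

Emit:
move_arm(
  motion=[
    [-0.07,-0.01,0.15,0],
    [-0.07,-0.01,0.3,0],
    [-0.07,-0.01,0.45,0],
    [-0.07,-0.01,0.6,0],
    [-0.07,-0.01,0.68,0],
    [-0.07,-0.01,0.68,0],
    [-0.07,-0.01,0.68,0],
  ],
)

```text
t: 19.15
tcp_pos: [0.5171, -0.1269, 0.1409]
tcp_rot: [3.124, 0.517, 1.98]
force: [-1.2, -0.5, 1.3]
grip_width: 0.0503
finger_force: 0.0
```

Emit:
move_arm(
  motion=[
    [0,0,0,0],
    [0,0,0,0],
    [0,0,0,0],
    [0,0,0,0],
    [0,0,0,0],
  ],
  claw=0,
  squeeze=10,
)

```text
t: 19.65
tcp_pos: [0.5168, -0.1269, 0.1407]
tcp_rot: [3.124, 0.517, 1.98]
force: [-2.5, 1.4, 2.7]
grip_width: 0.018
finger_force: 10.0
```

```bash
python3 -c "
from g import *
show(); to(0,-36,45)"
```

```text
t 19.65 tcp panel mm [  0.4 -34.5  46.5] force panel [-0.7 -1.7  3.5] grip 0.01795474935905735 9.993217438459396
[[-1.     0.015 -0.003]
 [ 0.015  1.     0.009]
 [ 0.003  0.009 -1.   ]]
q [-0.23 -0.05  2.05 -0.53  0.87 -0.35]
to (0, -36, 45) shares [ 0.002 -0.01   0.01 ] mm [ 0.4 -1.6  1.4]
```

Emit:
move_arm(
  motion=[
    [0,0,0,0],
    [0,0,-0.03,0],
    [0,0,-0.06,0],
    [0,0,-0.1,0],
    [0,0,-0.15,0],
    [0,0,-0.25,0],
    [0,0,-0.35,0],
    [0,0,-0.45,0],
    [0,0,-0.55,0],
    [0,0,-0.55,0],
  ],
  squeeze=50,
)

```text
t: 20.65
tcp_pos: [0.5005, -0.0893, 0.2147]
tcp_rot: [3.119, 0.519, 1.979]
force: [0.2, 0.2, -2.5]
grip_width: 0.0176
finger_force: 50.0
```

```bash
python3 -c "
from g import *
show(); 
p,d=viewer.capture('scene'); P=pts('scene',d)
p2,d2=viewer.capture('top')
np.savez('s3.npz',p=p,d=d)
# tray from both views (inner floor mask by wall heights)
for n,PP,bx in(('top',pts('top',d2),(158,235,170,235)),('scene',P,(262,345,300,388))):
    w=PP[bx[0]:bx[1],bx[2]:bx[3]].reshape(-1,3); t=w[(w[:,2]>.016)&(w[:,2]<.032)]
    t=t[(abs(t[:,0]-.52)<.16)&(t[:,1]>.15)]
    print(n,len(t),cv2.minAreaRect(t[:,:2].astype(np.float32)),np.percentile(t,[2,98],axis=0)[:,:2].round(3).tolist())
    if n=='top':
        m=np.load('top0.npz')
a=cv2.resize(p[100:345,140:420,::-1],(640,560)); cv2.imwrite('pics/s3.png',a)"
```

```text
t 20.65 tcp panel mm [  1.6 -33.7 131. ] force panel [-1.4  0.2 -2.1] grip 0.017619201983633533 49.97453212738037
[[-1.     0.016 -0.001]
 [ 0.016  1.     0.013]
 [ 0.001  0.013 -1.   ]]
q [-0.15 -0.19  2.02 -0.49  1.05 -0.37]
top 282 ((0.5261799097061157, 0.2661464810371399), (0.22252295911312103, 0.2044767141342163), 7.115658283233643) [[0.407, 0.206], [0.616, 0.374]]
scene 505 ((0.4873177409172058, 0.29098188877105713), (0.2543095350265503, 0.15102018415927887), 7.488663196563721) [[0.406, 0.213], [0.618, 0.378]]
```

View pics/s3.png

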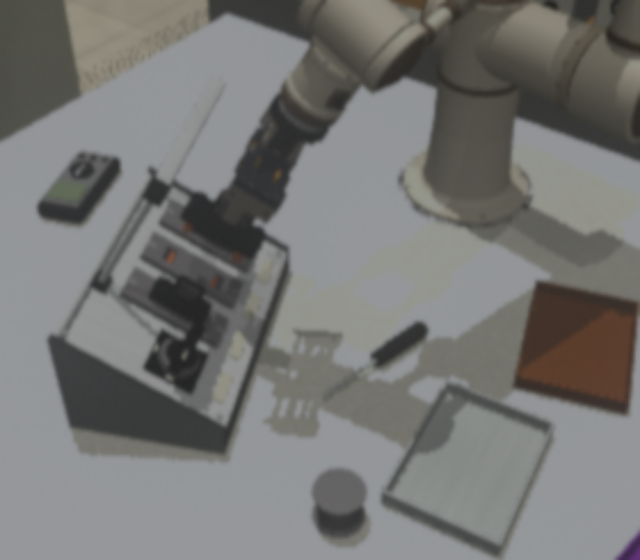

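Emit:
move_arm(
  motion=[
    [0.1,0.05,-0.1,0],
    [0.25,0.14,-0.2,0],
    [0.45,0.25,-0.3,0],
    [0.67,0.37,-0.39,0],
  ],
)

```text
t: 21.15
tcp_pos: [0.5028, 0.0394, 0.2137]
tcp_rot: [3.124, 0.517, 1.978]
force: [0.8, 0.2, -2.0]
grip_width: 0.018
finger_force: 50.0
```

Emit:
move_arm(
  motion=[
    [0.2,0.12,-0.13,0],
    [0.45,0.25,-0.26,0],
    [0.67,0.37,-0.39,0],
  ],
)

```text
t: 21.45
tcp_pos: [0.5059, 0.1692, 0.2148]
tcp_rot: [3.126, 0.516, 1.981]
force: [1.1, -0.4, -1.0]
grip_width: 0.0175
finger_force: 50.0
```

Emit:
move_arm(
  motion=[
    [0.2,0.12,-0.13,0],
    [0.45,0.25,-0.26,0],
    [0.67,0.37,-0.39,0],
    [0.67,0.37,-0.39,0],
    [0.67,0.37,-0.39,0],
  ],
)

```text
t: 21.95
tcp_pos: [0.5098, 0.2966, 0.2168]
tcp_rot: [3.126, 0.517, 1.982]
force: [0.3, -0.5, -2.1]
grip_width: 0.0174
finger_force: 50.0
```

```bash
python3 -c "
from g import *
show(); print(p,s['tcp_rot'])
tow([.509,.297,.15]); tow([.509,.297,.09])
D=np.load('top0.npz'); g=cv2.cvtColor(D['p'],cv2.COLOR_RGB2GRAY)[158:236,172:234]
m=(g<110).astype(np.uint8); cs=max(cv2.findContours(m,cv2.RETR_EXTERNAL,2)[0],key=cv2.contourArea); r=cv2.minAreaRect(cs); c=np.array(r[0])+[172,158]; print(r,c)
K,R,t=cam('top'); ray=R.T@np.linalg.inv(K)@np.array([*c,1]); C=-R.T@t; print('tray',C+ray*(.022-C[2])/ray[2], r[1][0]*(1.41/K[0,0]),r[1][1]*(1.41/K[0,0]))
p_,d=viewer.capture('scene'); cv2.imwrite('pics/s4.png',cv2.resize(p_[140:380,200:440,::-1],(560,560)))"
```

```text
t 21.95 tcp panel mm [-298.9  134.4  305.4] force panel [-0.5  0.1 -2.1] grip 0.017393405690482262 49.97431218624115
[[-1.     0.013 -0.003]
 [ 0.013  1.     0.008]
 [ 0.003  0.008 -1.   ]]
q [ 0.59  0.31  1.49 -0.52  1.44  0.27]
[0.50979176 0.29656178 0.216792  ] [3.12638812 0.51709918 1.98207004]
toW [0.509, 0.297, 0.15] shares [ 0.224 -0.01   0.385]
toW [0.509, 0.297, 0.09] shares [ 0.422 -0.015  0.732]
((55.0, 3.0), (6.0, 12.0), 90.0) [227. 161.]
tray [0.6435678  0.20335887 0.022     ] 0.021610194509217178 0.043220389018434356
```

View pics/s4.png

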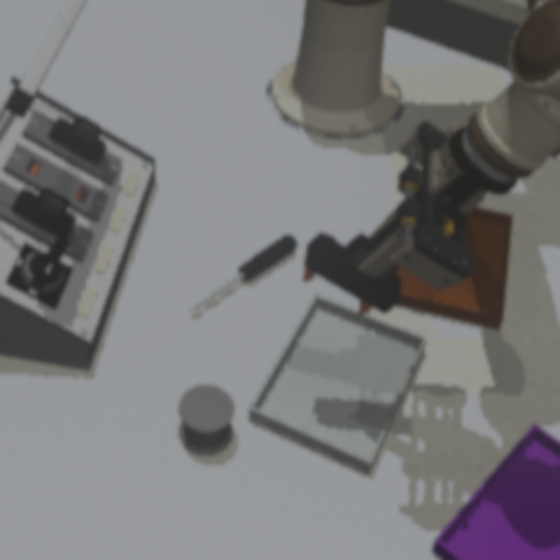

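```bash
python3 -c "
from h import *
K,R,t=cam('scene'); C=-R.T@t
c=np.array([(320,300),(425,345),(370,472),(252,413)])/2.3333+[200,140]
P=[]
for a in c:
    r=R.T@np.linalg.inv(K)@np.array([*a,1]); P.append((C+r*(.025-C[2])/r[2])[:2])
P=np.array(P); print(P.round(3),P.mean(0)); e=P-np.roll(P,1,0); print(np.linalg.norm(e,axis=1), np.degrees(np.arctan2(e[:,1],e[:,0])))"
```

```text
[[0.428 0.219]
 [0.415 0.36 ]
 [0.611 0.386]
 [0.624 0.241]] [0.51933064 0.3012222 ]
[0.1966276  0.14146317 0.19763852 0.14574727] [-173.63029847   95.5675873     7.60715558  -84.78817997]
```

Emit:
move_arm(
  motion=[
    [0.05,0,0.09,0],
    [0.11,0,0.19,0],
    [0.17,0,0.29,0],
    [0.22,0,0.38,0],
    [0.22,0,0.38,0],
  ],
)

```text
t: 22.5
tcp_pos: [0.5088, 0.2956, 0.1484]
tcp_rot: [3.132, 0.517, 1.983]
force: [-0.5, 0.3, -3.4]
grip_width: 0.0176
finger_force: 50.0
```

Emit:
move_arm(
  motion=[
    [0.08,0.02,0.08,0],
    [0.16,0.04,0.16,0],
    [0.24,0.05,0.24,0],
    [0.32,0.05,0.33,0],
    [0.32,0.05,0.33,0],
    [0.32,0.05,0.33,0],
  ],
)

```text
t: 23.1
tcp_pos: [0.5113, 0.3163, 0.0854]
tcp_rot: [3.125, 0.517, 1.981]
force: [0.6, 0.1, -2.6]
grip_width: 0.0175
finger_force: 50.0
```

```bash
python3 -c "
from g import *
print(p,s['force']); tow(p+[0,0,-.006])
p_,d=viewer.capture('scene'); cv2.imwrite('pics/s5.png',cv2.resize(p_[200:380,260:440,::-1],(540,540),interpolation=2))"
```

```text
[0.51127215 0.3162513  0.08537361] [ 0.5894457   0.11090684 -2.57665278]
toW [0.51127215 0.3162513  0.07937361] shares [ 0.02  -0.001  0.035]
```

View pics/s5.png

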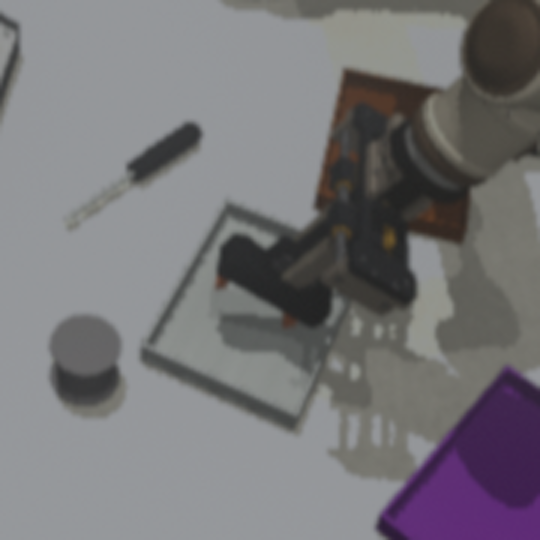

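Emit:
move_arm(
  motion=[
    [0.01,0,0.017,0],
    [0.02,0,0.035,0],
    [0.027,0,0.046,0],
    [0.027,0,0.046,0],
  ],
  squeeze=12,
)

```text
t: 23.55
tcp_pos: [0.5114, 0.3163, 0.0776]
tcp_rot: [3.124, 0.517, 1.98]
force: [0.9, 0.3, -2.4]
grip_width: 0.0179
finger_force: 12.0
```

Emit:
move_arm(
  motion=[
    [0.007,0,0.012,0],
    [0.013,0,0.023,0],
    [0.013,0,0.023,0],
  ],
)

```text
t: 23.85
tcp_pos: [0.5122, 0.3166, 0.0754]
tcp_rot: [3.123, 0.518, 1.979]
force: [-0.5, -1.1, 4.9]
grip_width: 0.0177
finger_force: 12.0
```

Emit:
move_arm(
  motion=[
    [0,0,0,0],
    [0.006,0,0.01,0],
    [0.012,0,0.02,0],
    [0.018,0,0.03,0],
    [0.024,0,0.04,0],
    [0.03,0,0.05,0],
    [0.033,0,0.058,0],
    [0.033,0,0.058,0],
  ],
  squeeze=4,
)

```text
t: 24.65
tcp_pos: [0.5125, 0.3165, 0.065]
tcp_rot: [3.123, 0.518, 1.979]
force: [-1.3, -0.8, 5.1]
grip_width: 0.0175
finger_force: 4.0
```

```bash
python3 -c "
from g import *
print(s['t'],p,s['force'],s['finger_force'],s['grip_width'])
p_,d=viewer.capture('scene'); cv2.imwrite('pics/s6.png',cv2.resize(p_[240:360,280:400,::-1],(540,540),interpolation=2))"
```

```text
24.65 [0.51248156 0.31651081 0.06501618] [-1.2705117  -0.79226465  5.08748067] 4.004121869802475 0.01750805424359343
```

View pics/s6.png

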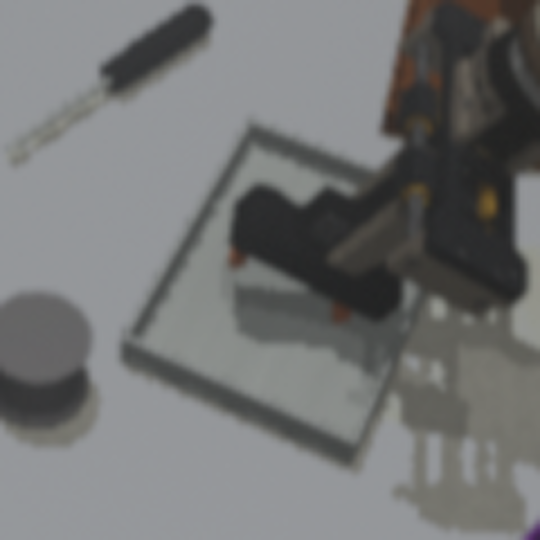

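Emit:
move_arm(
  motion=[
    [0,0,0,0],
    [0,0,0,0],
    [0,0,0,0],
    [0,0,0,0],
    [0,0,0,0],
  ],
  claw=50,
)

```text
t: 25.2
tcp_pos: [0.5117, 0.3166, 0.0637]
tcp_rot: [3.124, 0.517, 1.98]
force: [0.6, -0.1, 1.0]
grip_width: 0.0499
finger_force: 0.0
```

Emit:
move_arm(
  motion=[
    [0,0,-0.1,0],
    [0,0,-0.3,0],
    [0,0,-0.6,0],
    [0,0,-0.9,0],
    [0,0,-0.9,0],
  ],
)

```text
t: 25.7
tcp_pos: [0.4849, 0.3819, 0.1896]
tcp_rot: [3.109, 0.513, 1.976]
force: [1.0, 0.2, 0.9]
grip_width: 0.05
finger_force: 0.0
```

```bash
python3 -c "
from g import *
print(s['t'],p,s['force'],s['grip_width'])
p_,d=viewer.capture('scene'); P=pts('scene',d)
w=P[255:350,300:390].reshape(-1,3); c=p_[255:350,300:390].reshape(-1,3).astype(int).max(1)
m=(w[:,2]>.03)&(w[:,2]<.12)&(c<70)&(abs(w[:,0]-.517)<.11)&(abs(w[:,1]-.3)<.08); q=w[m]; print(len(q),np.percentile(q,[2,50,98],axis=0).round(3))
cv2.imwrite('pics/s7.png',cv2.resize(p_[130:350,150:400,::-1],(636,560),interpolation=2))"
```

```text
25.7 [0.48485265 0.38189272 0.18956273] [0.97016768 0.23592212 0.93757774] 0.04999607921024371
693 [[0.504 0.239 0.032]
 [0.536 0.288 0.055]
 [0.562 0.334 0.091]]
```

View pics/s7.png

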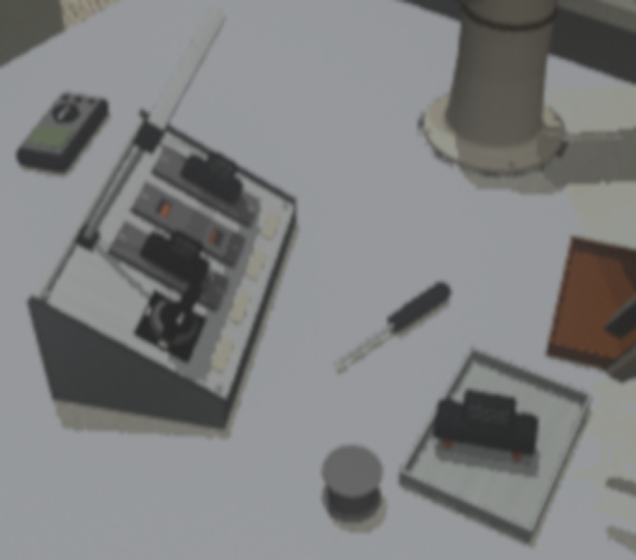

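```bash
python3 -c "
from bench import env
print(env.close_job())"
```

```text
the job is handed in; nothing more can be done
None
```

I turned the isolator off, then pulled the main fuse carrier and stood it upright in the steel tray; the last picture shows the two smaller carriers home and the meter, reel and screwdriver apparently undisturbed. The job is handed in (arm clock 25.7 s), but it returned no verdict.

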